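# Set the smoker box vent half open on its stop pin

## Robot

A 6-joint arm with a two-finger parallel gripper is mounted at the origin on the work surface. World frame = base frame: x ahead of the robot, y to its left, z up, the work surface at z = 0. Lengths are in m, angles in degrees, forces in N, time in s.
With the tool pointing down it reaches from about 0.325 to 1 m from the base axis. Payload 5.1 kg.
Tool frame: the origin (TCP) lies on the centre line of the jaws, within the pads' length; the fingertips stand 8 mm ahead of it and the grasp point (between the pads) lies 11 mm behind it (r.tip_reach is the distance from the TCP to the fingertips, in m); z points along the fingers, y is the line along which they close (so a half turn about z gives the same grasp; the last joint's range is limited). The gripper opens to 85 mm and grips with 20 to 120 N. Pads are 22 mm wide; open, the fingers measure 114 mm over their backs; the gripper's body (76 mm by 85 mm) begins 54 mm behind the grasp point. The pads swing forward as they close: fully open they stand 13 mm farther back than shut.
Start: joints at [68.319, 7.093, 94.555, -0, 78.352, -4.733], TCP at [0.189, 0.622, 0.239] pointing down, gripper open.
Joint ranges: [-149.61, 149.61], [-58.7, 133.49], [1.44, 155.28], [-77.14, 257.14], [18.33, 153.61], [-166.67, 166.67]. Speed limits (degrees/s): [147.25, 147.25, 180, 180, 180, 180].

## Interface

Orientations are given as [roll, pitch, yaw] about the fixed x, y, z axes, in that order (R = Rz(yaw) Ry(pitch) Rx(roll)).
In Python, from plant import r gives the robot as it stands.
- The arm moves only by the shell command python3 -m inch 'ROWS'. ROWS is JSON, a list of rows, each an object of numbers: "dx", "dy", "dz": the shift along the tool's x, y, z in units of 0.1 m (1.0 is 0.1 m); "yaw": the turn about the tool's z in units of 90 degrees (1.0 is 90 degrees); "gripper": the opening, from -1 (shut) to 1 (fully open), so that 0 is half open. In form: [{"dx": .., "dy": .., "dz": .., "yaw": .., "gripper": ..}, ...]. A call has 1 to 5 rows; each row is the pose to reach, as a shift and turn from the pose commanded when the call began, along the tool's axes at that moment; what a row does not reach only later rows make up. A row lasts 1/12 s, in which the tool goes at most 41.7 mm and 7.16 degrees, less where a joint would pass 70% of its speed; a pose out of reach is approached as far as the arm can. A call with a number of a shift or a turn outside -1 to 1 is refused whole. A call with a gripper value outside its range is refused whole. The fingers move at their own pace and stop on an object; the grip force is fixed at half the most. Time passes only in rows, so rows that repeat a pose let the fingers close. It gives the time, the measured TCP pose, the force, the opening and the grip force at its end, in the units of the state.
- r.get_obs(): the state, without advancing time (a new reading comes with each control period).
- r.capture(name): name is "scene" or "top" or "wrist"; returns a dict with "image" (420x560x3 uint8, red, green, blue), "fx", "fy", "cx", "cy" (pixels), "dist" ([k1, k2, p1, p2, k3] as OpenCV has them; the pictures are not rectified), "cam_to_world" (4x4, takes a point from camera to world coordinates); the wrist camera has in their place "hand_eye" (4x4, takes a point from camera to tool coordinates, whose origin is the TCP and whose axes are the flange's). Camera axes: x right, y up, looking along -z (the intrinsics and any distortion apply to the point x, -y, -z); pixel columns grow to the right and rows downward; lengths in m; the calibration is good to about 2 mm. A picture is of the moment at which its call begins: read the wrist's pose just before it. There is no depth.
- r.close_job(): hands the job in; it is judged then, once.
The state is a dict: "t": time; "q": joint angles; "qvel": joint speeds; "effort": joint torques, N m; "tool_pos": TCP position; "tcp_rot": TCP orientation; "wrist_force": force on the tool from outside, world axes, zero at the start; "torque": the same for the moment, N m; "finger_gap": opening from 0.0 (shut) to 1.0 (fully open); "grip_force": force on a finger pad.
Only numpy, scipy, OpenCV 4.12 (cv2) and the standard library are available. Lean on these libraries where they do the work, as an engineer would, in place of code of your own. Each camera call takes 0.05 s, during which the arm holds its last target. There are 200 camera calls.

## Task

Set the sprung vent slide of the smoker box to half open, using only touches and pushes. Tip the parked stop pin (yellow knob) over so that it falls across the slide, then push the slide by its red tab, away from the closed position, until its shoulder has passed under the pin and the pin has dropped behind it, and let go so that the slide springs back and rests latched against the pin. Do not pick up or disturb anything else on the bench or on the smoker.

Things in the scene. Friction and masses are not known exactly. Their poses are not given: they have to be found in the camera images.
- smoker: fixed stainless smoker box, 260 (its x) x 300 (its y) x 120 mm high, with a side handle on each y end reaching 175 mm from its middle at 80 mm height. Origin at the centre of its underside, on the bench; z up. The vent slide, an aluminium plate 200 x 52 mm, lies along its x axis in the middle of its flat top, plate top 127 mm above the bench, between two low guide rails (129 mm high).
- vent_slide (a joint): how far the vent slide has been pushed along the smoker's +x, in m: 0 closed, 0.050 against its end stop. A spring pulls it back to 0 (about 2 N at 0, 4 N at half, 6.5 N at the end, with some damping). An aluminium shoulder on the plate, 10 mm high with a ramp on its +x side, lifts the lowered pin when pushed under it; beyond 0.025 the pin drops behind the shoulder, and the released slide then returns only to about 0.025, half open. With the pin parked it returns to 0.
- slide_tab (a point): the upright red plastic tab on the slide, 36 mm wide (smoker y), 9 mm thick, its top edge 166 mm above the bench. The point lies in the middle of its push face (the face looking to the smoker's -x), 152 mm above the bench, 25 mm above the plate.
- stop_pin (a joint): angle of the stop pin about its hinge, in rad: 0 lying level across the slide (towards the smoker's -y), 1.57 upright, 2.05 parked against its stop, leaning out to the smoker's +y. It is free and light (50 g): it stays parked by its own weight, and once pushed past upright it falls on across the slide by itself.
- pin_knob (a point): centre of the yellow ball, 18 mm across, at the end of the stop pin: a dark steel rod 8 mm thick; ball centre 106 mm from the hinge. Parked, it stands about 227 mm above the bench and 49 mm further to the smoker's +y than the hinge.
- pin_hinge (a point): hinge point of the stop pin on the smoker's top, 133 mm above the bench, at smoker x = +50 mm, y = +62 mm; the pin swings in the plane across the smoker (its y and z). Cheeks 24 mm high stand on the top on either side.
- ramekin: white ceramic ramekin, 68 mm across, 38 mm high, standing on the smoker's top on its -y side; origin at the centre of its underside. To be left alone.
- scraper: red plastic grill scraper lying flat on the bench, 215 mm long along its x, head 85 mm wide, 18 mm high; origin under its neck. To be left alone.
- probe: stainless meat thermometer probe lying flat: round dial 48 mm across, 14 mm high, stem 120 mm along its x; origin under the dial. To be left alone.
- skewer1: steel skewer, 310 mm long along its x, 8 mm high, lying on the bench on the smoker's +y side; origin near its middle. To be left alone.
- skewer2: second steel skewer like the first. To be left alone.
- spice_jar: spice jar, 52 mm across, 100 mm high, standing; origin at its underside. To be left alone.
- chip_tin: tin of wood chips, 80 mm across, 110 mm high, standing; origin at its underside. To be left alone.

How it is judged:
By the outcome, as a careful person would: the job done as asked, in the order asked, and still so for the second after the job is handed in, with the robot touching nothing.
It also fails if it takes over 42 s, if anything falls off the work surface, if the arm or the gripper's body presses on something with over 40 N, if the wrist force passes 120 N, or if a joint passes its speed limit or range.

## Working session

There is one attempt and no reset: what is moved stays moved. The work goes in short steps, Python scripts to look and compute and a shell command to move; the robot and the scene stay as the last step left them, time stands still between calls to the robot, and variables do not carry over. Pictures are saved under pics/ and viewed, at most 10 in all, crops included, and the job is handed in when it is done.

```bash
ls; mkdir -p pics
python3 - <<'E'
from plant import r
import cv2,pickle
o=r.get_obs();print(o)
d={}
for n in("scene","top"):
    c=r.capture(n);d[n]=c;cv2.imwrite(f"pics/{n}0.png",c["image"][:,:,::-1]);print(n,c["fx"],c["cx"],c["cy"],c["dist"],c["cam_to_world"])
pickle.dump(d,open("d.pkl","wb"))
E
```

```text
pics
{'t': 0.0, 'q': array([ 6.83193377e+01,  7.13303892e+00,  9.46351775e+01,  1.74580263e-03,
        7.83530188e+01, -4.73249056e+00]), 'qvel': array([-0.08363528,  0.01401995, -0.03004713, -0.0987407 , -0.06008717,
       -0.04580817]), 'effort': array([ 3.60854847e-04, -4.23622155e+01, -3.65446365e+01, -9.21767742e-05,
        6.98986158e-03,  1.21130770e-05]), 'tool_pos': array([0.18927251, 0.62119722, 0.23804687]), 'tcp_rot': array([-1.79879319e+02, -1.17056276e-02,  1.63051462e+02]), 'wrist_force': array([ 0.50529764, -0.65787501, -0.10885774]), 'torque': array([-0.02626121, -0.00018179, -0.02057808]), 'grip_force': 0.0, 'finger_gap': 1.0027457627185257}
scene 461.2026124224727 278.029100398145 212.06009888739243 [-0.15426482  0.          0.          0.          0.        ] [[-0.12145422 -0.85171545  0.5097349   1.29743067]
 [ 0.99248633 -0.11187401  0.04954894  0.02755652]
 [ 0.01482449  0.51192285  0.8589035   1.46042199]
 [ 0.          0.          0.          1.        ]]
top 447.431555449354 279.1526833200092 211.4158013059817 [-0.07427438  0.          0.          0.          0.        ] [[ 0.01647547  0.99031509 -0.13785713  0.33041688]
 [-0.99960372  0.01946128  0.02033885 -0.02612315]
 [ 0.02282475  0.13746741  0.99024327  1.26534715]
 [ 0.          0.          0.          1.        ]]
```

View pics/scene0.png

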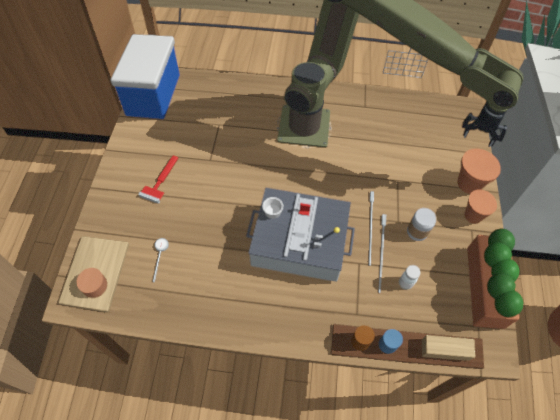

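View pics/top0.png

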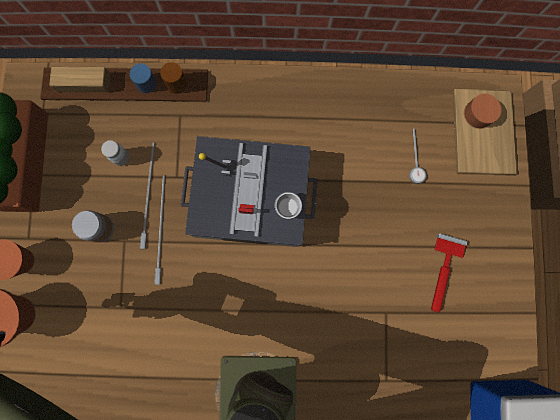

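The scene view shows the red tab at about (305,209), the knob at (337,230) and the ramekin at (273,207). In the top view the knob is at (203,156), the tab at (246,209) and the ramekin at (288,205). Smoker +x points away from the robot and +y to the left.

```bash
cat > h.py <<'E'
import numpy as np,cv2
def ray(c,uv):
    K=np.array([[c["fx"],0,c["cx"]],[0,c["fy"],c["cy"]],[0,0,1]])
    p=cv2.undistortPoints(np.array([[uv]],float),K,np.array(c["dist"]))[0,0]
    T=c["cam_to_world"];d=T[:3,:3]@[p[0],-p[1],-1];return T[:3,3],d/np.linalg.norm(d)
def onz(c,uv,z):
    o,d=ray(c,uv);return o+d*(z-o[2])/d[2]
def tri(a,b):
    A=np.zeros((3,3));B=np.zeros(3)
    for o,d in(a,b):
        M=np.eye(3)-np.outer(d,d);A+=M;B+=M@o
    p=np.linalg.solve(A,B);return p,[np.linalg.norm((np.eye(3)-np.outer(d,d))@(p-o)) for o,d in(a,b)]
def mask(im,lo,hi,box):
    h=cv2.cvtColor(im,cv2.COLOR_RGB2HSV);m=cv2.inRange(h,lo,hi);k=np.zeros_like(m);x0,y0,x1,y1=box;k[y0:y1,x0:x1]=m[y0:y1,x0:x1];return k
E
python3 - <<'E'
from h import *
import pickle
d=pickle.load(open("d.pkl","rb"));S,T=d["scene"],d["top"]
def cen(m): v,u=np.nonzero(m);return (u.mean(),v.mean()),len(u),(u.min(),u.max(),v.min(),v.max())
ky=[cen(mask(c["image"],(20,120,100),(35,255,255),b)) for c,b in((S,(325,220,350,245)),(T,(190,145,215,170)))]
kr=[cen(mask(c["image"],(0,150,80),(8,255,255),b)) for c,b in((S,(290,195,320,225)),(T,(230,195,262,225)))]
print(ky,kr)
print("knob",tri(ray(S,ky[0][0]),ray(T,ky[1][0])))
print("tab",tri(ray(S,kr[0][0]),ray(T,kr[1][0])))
print("top z.166", onz(T,kr[1][0],.16), onz(S,kr[0][0],.155))
# smoker top: dark low-sat region in top view -> min area rect
for c,b in((T,(170,120,325,260)),):
    m=mask(c["image"],(100,20,40),(130,120,120),b)
    m=cv2.morphologyEx(m,cv2.MORPH_OPEN,np.ones((3,3)));m=cv2.morphologyEx(m,cv2.MORPH_CLOSE,np.ones((9,9)))
    ct=max(cv2.findContours(m,0,2)[0],key=cv2.contourArea);bx=cv2.boxPoints(cv2.minAreaRect(ct));P=np.array([onz(c,p,.12) for p in bx]);print(bx,P)
    print([np.linalg.norm(P[i]-P[i-1]) for i in range(4)],P.mean(0),[np.degrees(np.arctan2(*(P[i]-P[i-1])[1::-1])) for i in range(4)])
ims=[cv2.resize(c["image"][y:y+100,x:x+140],None,fx=4,fy=4,interpolation=2)[:,:,::-1] for c,x,y in((T,180,130),)]
cv2.imwrite("pics/z.png",ims[0])
E
```

```text
[((np.float64(336.14285714285717), np.float64(229.8095238095238)), 21, (np.int64(334), np.int64(338), np.int64(228), np.int64(232))), ((np.float64(201.42857142857142), np.float64(155.77142857142857)), 35, (np.int64(199), np.int64(204), np.int64(153), np.int64(159)))] [((np.float64(304.280487804878), np.float64(209.03658536585365)), 82, (np.int64(299), np.int64(309), np.int64(204), np.int64(214))), ((np.float64(245.57303370786516), np.float64(207.73033707865167)), 89, (np.int64(239), np.int64(253), np.int64(204), np.int64(211)))]
knob (array([0.60514174, 0.14014458, 0.22719307]), [np.float64(0.0001652146064799602), np.float64(0.00016521460647991737)])
tab (array([0.49402128, 0.03652634, 0.14545752]), [np.float64(0.000628600453419851), np.float64(0.0006286004534198572)])
top z.166 [0.49193189 0.03509269 0.16      ] [0.49979445 0.03708359 0.155     ]
[[181.46533 232.34656]
 [191.22772 134.72278]
 [310.63367 146.66336]
 [300.87128 244.28714]] [[ 0.43074636  0.20005031  0.12      ]
 [ 0.69041608  0.18671727  0.12      ]
 [ 0.66456707 -0.13015186  0.12      ]
 [ 0.40590697 -0.10672384  0.12      ]]
[np.float64(0.30777812724647197), np.float64(0.26001179149909515), np.float64(0.3179217121134197), np.float64(0.2597189177757547)] [0.54790912 0.03747297 0.12      ] [np.float64(85.37088028188522), np.float64(-2.9393359068282296), np.float64(-94.66365141910617), np.float64(174.824584237504)]
```

View pics/z.png

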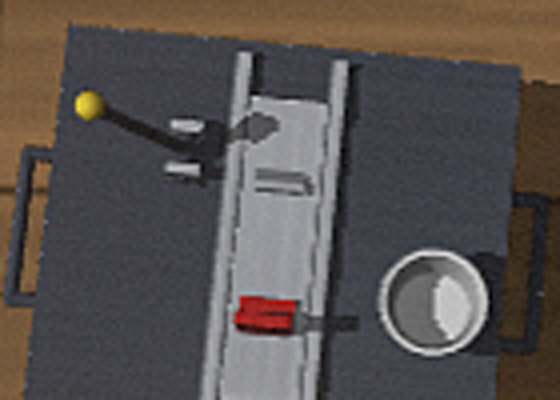

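The crop shows the knob at crop (90,105), the hinge cheeks at (185,145), the slide between its rails, and the tab at (265,315). The ramekin is clear of the tab, on its -y side. Smoker pose is about (0.546, 0.035) with yaw -5°. I shut the gripper and align it with the smoker, moving -y first.

```bash
python3 -m inch '[{"dy":-0.4,"dz":-0.2,"yaw":-0.07,"gripper":-1},{"dy":-0.8,"dz":-0.2,"yaw":-0.133,"gripper":-1},{"dy":-1,"dz":-0.2,"yaw":-0.133,"gripper":-1},{"dy":-1,"dz":-0.2,"yaw":-0.133,"gripper":-1}]'
cat >> h.py <<'E'
C=np.array([.5457,.0339]);a=np.radians(-5);U=np.array([np.cos(a),np.sin(a)]);V=np.array([-U[1],U[0]])
def sm(p): e=np.array(p[:2])-C;return np.array([e@U,e@V,p[2]])
def st():
    from plant import r
    o=r.get_obs();print("t",round(o["t"],2),"smoker tcp",sm(o["tool_pos"]).round(4),o["tcp_rot"].round(1),"F",o["wrist_force"].round(1),"gap",round(o["finger_gap"],2))
E
python3 -c "from h import *;st()"
```

```text
t 0.1 smoker tcp [-0.4062  0.5541  0.2382] [-179.9   -0.   163.1] F [ 0.1  0.4 -0.9] gap 1.0schema error: expected keys dx, dy, dz, yaw, gripper
```

All keys are required in every row.

```bash
python3 -m inch '[{"dx":0,"dy":-0.4,"dz":-0.2,"yaw":-0.07,"gripper":-1},{"dx":0,"dy":-0.8,"dz":-0.2,"yaw":-0.133,"gripper":-1},{"dx":0,"dy":-1,"dz":-0.2,"yaw":-0.133,"gripper":-1},{"dx":0,"dy":-1,"dz":-0.2,"yaw":-0.133,"gripper":-1}]'; python3 -c "from h import *;st()"
```

```text
t: 0.43
tool_pos: [0.1592, 0.5231, 0.2588]
tcp_rot: [-179.9, -0.0, 175.0]
wrist_force: [-0.3, 1.3, 0.2]
finger_gap: 0.449
grip_force: 0.0
t 0.43 smoker tcp [-0.4277  0.4537  0.2588] [-179.9   -0.   175. ] F [-0.3  1.3  0.2] gap 0.45
```

```bash
R='x'; python3 -m inch '[{"dx":-0.3,"dy":-0.3,"dz":0,"yaw":0,"gripper":-1},{"dx":-0.55,"dy":-0.55,"dz":0,"yaw":0,"gripper":-1},{"dx":-0.8,"dy":-0.8,"dz":0,"yaw":0,"gripper":-1},{"dx":-1,"dy":-1,"dz":0,"yaw":0,"gripper":-1}]' >/dev/null
python3 -m inch '[{"dx":-0.3,"dy":-0.3,"dz":0,"yaw":0,"gripper":-1},{"dx":-0.55,"dy":-0.55,"dz":0,"yaw":0,"gripper":-1},{"dx":-0.8,"dy":-0.8,"dz":0,"yaw":0,"gripper":-1},{"dx":-1,"dy":-1,"dz":0,"yaw":0,"gripper":-1}]' >/dev/null
python3 -m inch '[{"dx":-0.4,"dy":0,"dz":0,"yaw":0,"gripper":-1},{"dx":-0.8,"dy":0,"dz":0,"yaw":0,"gripper":-1},{"dx":-1,"dy":0,"dz":0,"yaw":0,"gripper":-1}]' >/dev/null
python3 -m inch '[{"dx":-0.4,"dy":0,"dz":0,"yaw":0,"gripper":-1},{"dx":-0.8,"dy":0,"dz":0,"yaw":0,"gripper":-1},{"dx":-1,"dy":0,"dz":0,"yaw":0,"gripper":-1}]' >/dev/null
python3 -m inch '[{"dx":-0.4,"dy":-0.2,"dz":0.1,"yaw":0,"gripper":-1},{"dx":-0.6,"dy":-0.4,"dz":0.2,"yaw":0,"gripper":-1},{"dx":-0.77,"dy":-0.6,"dz":0.35,"yaw":0,"gripper":-1},{"dx":-0.77,"dy":-0.75,"dz":0.42,"yaw":0,"gripper":-1},{"dx":-0.77,"dy":-0.75,"dz":0.42,"yaw":0,"gripper":-1}]'
python3 - <<'E'
from h import *;st()
from plant import r
for n in("scene",):
    c=r.capture(n);cv2.imwrite("pics/s1.png",cv2.resize(c["image"][150:290,230:400],None,fx=4,fy=4,interpolation=2)[:,:,::-1])
E
```

```text
t: 2.02
tool_pos: [0.6109, 0.2078, 0.2136]
tcp_rot: [-179.8, -0.3, 174.8]
wrist_force: [-0.3, 1.0, -0.5]
finger_gap: 0.001
grip_force: 0.0
t 2.02 smoker tcp [0.0498 0.179  0.2136] [-179.8   -0.3  174.8] F [-0.3  1.  -0.5] gap 0.0
```

View pics/s1.png

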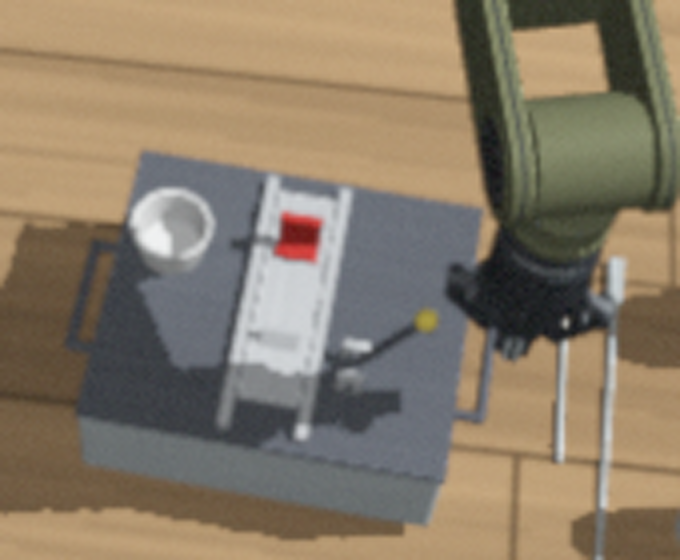

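The view shows the gripper shut, just on the +y side of the knob (427,320) and in line with it. I now push toward -y.

```bash
python3 -m inch '[{"dx":0,"dy":-0.15,"dz":-0.08,"yaw":0,"gripper":-1},{"dx":0,"dy":-0.3,"dz":-0.08,"yaw":0,"gripper":-1},{"dx":0,"dy":-0.4,"dz":-0.08,"yaw":0,"gripper":-1},{"dx":0,"dy":-0.5,"dz":-0.08,"yaw":0,"gripper":-1},{"dx":0,"dy":-0.6,"dz":-0.08,"yaw":0,"gripper":-1}]'
python3 -m inch '[{"dx":0,"dy":-0.08,"dz":0,"yaw":0,"gripper":-1},{"dx":0,"dy":-0.16,"dz":0,"yaw":0,"gripper":-1},{"dx":0,"dy":-0.24,"dz":0,"yaw":0,"gripper":-1},{"dx":0,"dy":-0.32,"dz":0,"yaw":0,"gripper":-1},{"dx":0,"dy":-0.4,"dz":0,"yaw":0,"gripper":-1}]'
python3 - <<'E'
from h import *;st()
from plant import r
for n in("scene",):
    c=r.capture(n);cv2.imwrite("pics/s2.png",cv2.resize(c["image"][150:290,230:400],None,fx=4,fy=4,interpolation=2)[:,:,::-1])
E
```

```text
t: 2.48
tool_pos: [0.6063, 0.1503, 0.2262]
tcp_rot: [180.0, 0.1, 175.0]
wrist_force: [0.0, 0.9, -0.0]
finger_gap: -0.002
grip_force: 0.1
t: 2.9
tool_pos: [0.6029, 0.1104, 0.2252]
tcp_rot: [-180.0, -0.0, 175.0]
wrist_force: [-0.2, 0.3, 0.3]
finger_gap: 0.003
grip_force: 0.0
t 2.9 smoker tcp [0.0503 0.0812 0.2252] [-180.   -0.  175.] F [-0.2  0.3  0.3] gap 0.0
```

View pics/s2.png

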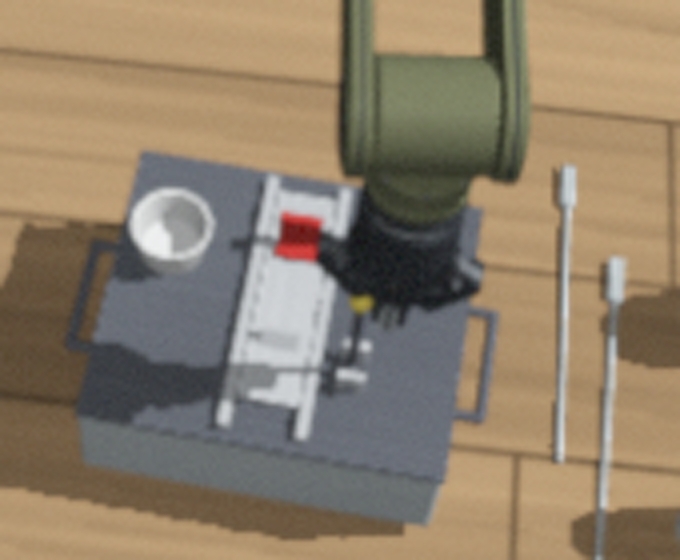

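The pin is now about upright (knob at (360,300)), so I push a little further.

```bash
python3 -m inch '[{"dx":0,"dy":-0.08,"dz":0,"yaw":0,"gripper":-1},{"dx":0,"dy":-0.16,"dz":0,"yaw":0,"gripper":-1},{"dx":0,"dy":-0.24,"dz":0,"yaw":0,"gripper":-1},{"dx":0,"dy":-0.24,"dz":0,"yaw":0,"gripper":-1},{"dx":0,"dy":-0.24,"dz":0,"yaw":0,"gripper":-1}]'
python3 -m inch '[{"dx":0,"dy":0,"dz":-0.2,"yaw":0,"gripper":-1},{"dx":0.3,"dy":0,"dz":-0.2,"yaw":0,"gripper":-1},{"dx":0.6,"dy":0,"dz":-0.2,"yaw":0,"gripper":-1},{"dx":1,"dy":0,"dz":-0.2,"yaw":0,"gripper":-1},{"dx":1,"dy":0,"dz":-0.2,"yaw":0,"gripper":-1}]'
python3 -m inch '[{"dx":0.4,"dy":-0.2,"dz":0,"yaw":0,"gripper":-1},{"dx":0.4,"dy":-0.5,"dz":0,"yaw":0,"gripper":-1},{"dx":0.5,"dy":-0.5,"dz":0,"yaw":0,"gripper":-1},{"dx":0.5,"dy":-0.5,"dz":0,"yaw":0,"gripper":-1}]'
python3 - <<'E'
from h import *;st()
from plant import r
T=r.capture("top")
S=r.capture("scene")
f=lambda c,x,y:cv2.resize(c["image"][y:y+140,x:x+130],None,fx=3,fy=3,interpolation=2)[:,:,::-1]
cv2.imwrite("pics/s3.png",np.hstack([f(S,235,160),f(T,185,125)]))
E
```

```text
t: 3.37
tool_pos: [0.601, 0.0868, 0.2254]
tcp_rot: [180.0, 0.0, 175.0]
wrist_force: [-0.5, 0.1, -0.7]
finger_gap: -0.002
grip_force: 0.0
t: 3.78
tool_pos: [0.4953, 0.0967, 0.2431]
tcp_rot: [-180.0, -0.3, 175.1]
wrist_force: [0.8, 0.9, -0.7]
finger_gap: 0.0
grip_force: 0.0
t: 4.12
tool_pos: [0.4463, 0.0499, 0.2454]
tcp_rot: [180.0, 0.0, 174.9]
wrist_force: [0.3, 0.2, 0.2]
finger_gap: 0.004
grip_force: 0.0
t 4.12 smoker tcp [-0.1004  0.0073  0.2454] [180.    0.  174.9] F [0.3 0.2 0.2] gap 0.0
```

View pics/s3.png

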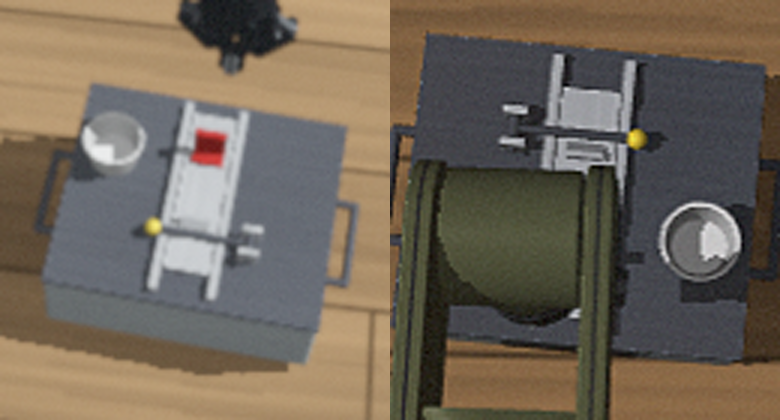

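The pin has fallen across the slide (knob at (152,227) in the left scene crop), and the slide is still closed. Next I descend behind the tab.

```bash
python3 -m inch '[{"dx":0,"dy":-0.08,"dz":0.3,"yaw":0,"gripper":-1},{"dx":0,"dy":-0.08,"dz":0.6,"yaw":0,"gripper":-1},{"dx":0,"dy":-0.08,"dz":0.8,"yaw":0,"gripper":-1},{"dx":0,"dy":-0.08,"dz":0.91,"yaw":0,"gripper":-1},{"dx":0,"dy":-0.08,"dz":0.91,"yaw":0,"gripper":-1}]'
python3 -m inch '[{"dx":-0.1,"dy":0,"dz":0,"yaw":0,"gripper":-1},{"dx":-0.2,"dy":0,"dz":0,"yaw":0,"gripper":-1},{"dx":-0.3,"dy":0,"dz":0,"yaw":0,"gripper":-1},{"dx":-0.35,"dy":0,"dz":0,"yaw":0,"gripper":-1},{"dx":-0.4,"dy":0,"dz":0,"yaw":0,"gripper":-1}]'
python3 - <<'E'
from h import *;st()
from plant import r
S=r.capture("scene")
f=lambda c,x,y:cv2.resize(c["image"][y:y+130,x:x+130],None,fx=4,fy=4,interpolation=2)[:,:,::-1]
cv2.imwrite("pics/s4.png",f(S,235,160))
E
```

```text
t: 4.63
tool_pos: [0.4452, 0.043, 0.1515]
tcp_rot: [-180.0, -0.3, 175.1]
wrist_force: [-0.2, 0.2, -0.4]
finger_gap: -0.002
grip_force: 0.0
t: 5.05
tool_pos: [0.4868, 0.0396, 0.1557]
tcp_rot: [180.0, -0.1, 175.0]
wrist_force: [-5.6, 1.0, 3.0]
finger_gap: 0.002
grip_force: 2.4
t 5.05 smoker tcp [-0.0592  0.0005  0.1557] [ 1.80e+02 -1.00e-01  1.75e+02] F [-5.6  1.   3. ] gap 0.0
```

View pics/s4.png

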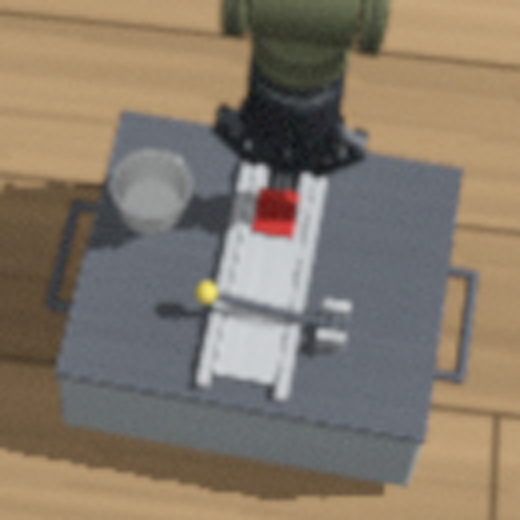

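The fingers are on the tab (276,210) and the pin is riding up the ramp. I keep pushing slowly.

```bash
python3 -m inch '[{"dx":-0.06,"dy":0,"dz":0,"yaw":0,"gripper":-1},{"dx":-0.12,"dy":0,"dz":0,"yaw":0,"gripper":-1},{"dx":-0.18,"dy":0,"dz":0,"yaw":0,"gripper":-1},{"dx":-0.24,"dy":0,"dz":0,"yaw":0,"gripper":-1},{"dx":-0.27,"dy":0,"dz":0,"yaw":0,"gripper":-1}]'
python3 - <<'E'
from h import *;st()
from plant import r
S=r.capture("scene");T=r.capture("top")
f=lambda c,x,y:cv2.resize(c["image"][y:y+140,x:x+130],None,fx=3,fy=3,interpolation=2)[:,:,::-1]
cv2.imwrite("pics/s5.png",np.hstack([f(S,235,160),f(T,185,125)]))
m=mask(S["image"],(20,120,100),(35,255,255),(260,200,350,260));v,u=np.nonzero(m);p=u.mean(),v.mean()
m=mask(T["image"],(20,120,100),(35,255,255),(200,130,300,200));v,u=np.nonzero(m);q=u.mean(),v.mean()
print(p,q,sm(tri(ray(S,p),ray(T,q))[0]))
m=mask(S["image"],(0,150,80),(8,255,255),(290,195,320,240));v,u=np.nonzero(m);print("tab",u.mean(),v.mean(),len(u),sm(onz(S,(u.mean(),v.mean()),.1455)),"initially",sm(onz(S,(304.28,209.04),.1455)))
E
```

```text
t: 5.52
tool_pos: [0.5133, 0.0374, 0.1552]
tcp_rot: [179.9, -0.1, 175.0]
wrist_force: [-6.2, 3.2, 5.6]
finger_gap: -0.003
grip_force: 3.3
t 5.52 smoker tcp [-0.0326  0.0007  0.1552] [ 1.799e+02 -1.000e-01  1.750e+02] F [-6.2  3.2  5.6] gap -0.0
(np.float64(285.25), np.float64(235.05)) (np.float64(nan), np.float64(nan)) [nan nan nan]
tab 302.13483146067415 219.48314606741573 89 [-0.01069086 -0.00097906  0.1455    ] initially [-0.05178349 -0.00126551  0.1455    ]<stdin>:7: RuntimeWarning: Mean of empty slice.
  ret = ret.dtype.type(ret / rcount)
```

View pics/s5.png

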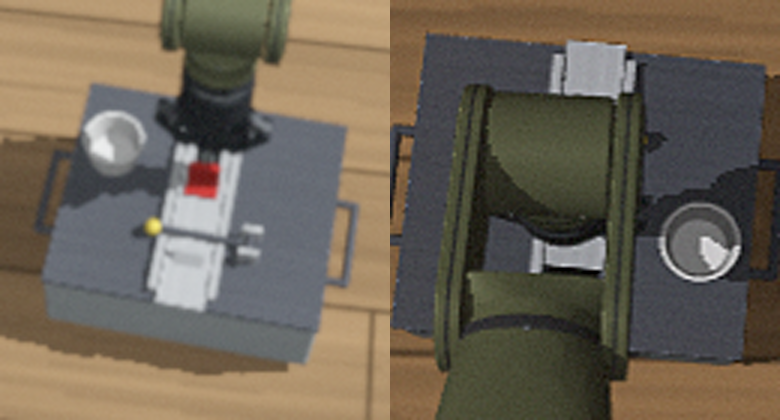

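The slide is at about 0.04. The shoulder (185,258) is past the pin, and the pin is back at its level position (knob at (152,227)). I ease off gently.

```bash
python3 -m inch '[{"dx":0.06,"dy":0,"dz":0,"yaw":0,"gripper":-1},{"dx":0.12,"dy":0,"dz":0,"yaw":0,"gripper":-1},{"dx":0.18,"dy":0,"dz":0,"yaw":0,"gripper":-1},{"dx":0.3,"dy":0,"dz":0,"yaw":0,"gripper":-1},{"dx":0.6,"dy":0,"dz":0,"yaw":0,"gripper":-1}]'
python3 -m inch '[{"dx":0.1,"dy":0,"dz":-0.3,"yaw":0,"gripper":-1},{"dx":0.2,"dy":0,"dz":-0.6,"yaw":0,"gripper":-1},{"dx":0.4,"dy":0,"dz":-0.9,"yaw":0,"gripper":-1},{"dx":0.8,"dy":0,"dz":-1,"yaw":0,"gripper":-1},{"dx":0.8,"dy":0,"dz":-1,"yaw":0,"gripper":-1}]'
python3 - <<'E'
from h import *;st()
from plant import r
S=r.capture("scene");T=r.capture("top")
f=lambda c,x,y:cv2.resize(c["image"][y:y+140,x:x+130],None,fx=3,fy=3,interpolation=2)[:,:,::-1]
cv2.imwrite("pics/s6.png",np.hstack([f(S,235,160),f(T,185,125)]))
m=mask(S["image"],(0,150,80),(8,255,255),(290,195,320,240));v,u=np.nonzero(m);print("tab",len(u),sm(onz(S,(u.mean(),v.mean()),.1455)))
E
```

```text
t: 6.03
tool_pos: [0.4551, 0.0413, 0.1553]
tcp_rot: [-180.0, 0.2, 175.0]
wrist_force: [-0.3, 0.2, 1.5]
finger_gap: -0.0
grip_force: 0.0
t: 6.45
tool_pos: [0.372, 0.0489, 0.2602]
tcp_rot: [180.0, 0.8, 175.0]
wrist_force: [0.7, -0.1, 0.4]
finger_gap: 0.001
grip_force: 0.0
t 6.45 smoker tcp [-1.744e-01 -2.000e-04  2.602e-01] [180.    0.8 175. ] F [ 0.7 -0.1  0.4] gap 0.0
tab 80 [-0.02761713 -0.001269    0.1455    ]
```

View pics/s6.png

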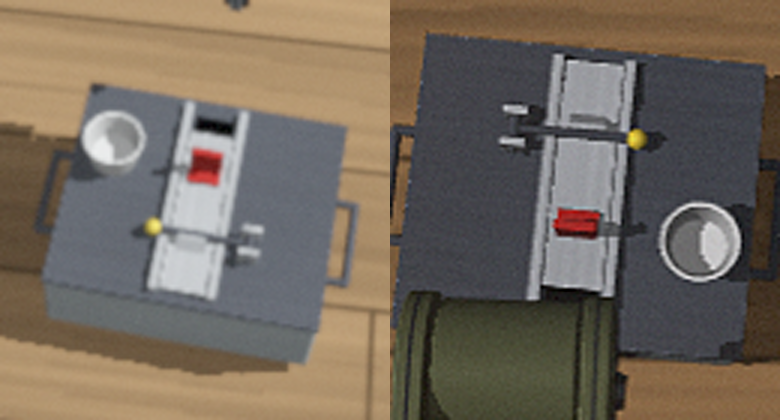

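The slide has moved +24 mm and rests with its shoulder against the lowered pin. The vent opening is visible at (215,125), the ramekin is where it was, and the arm is clear.

```bash
python3 -c "
from plant import r
print(r.close_job())"
```

```text
the job is handed in; nothing more can be done
None
```

The vent slide is latched half open (about 24 mm by camera) against the lowered stop pin, and nothing else was touched as far as the pictures show; the job was handed in at about 6.5 s of robot time.

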